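# Hang up the hand mirror and set the divider stop beside it

### The job

Take the hand mirror out of its wooden stand and hang it by the eye in its handle on the free peg of the pegboard, glass part down. Once it hangs by itself, slide the divider stop along the rail until it stands close beside the mirror (touching or a few millimetres off, the mirror still hanging plumb), and only then fold its cam lever fully down to the front to clamp it. Leave the ladle, bottle, tin and oil lamp where they are.

Things in the scene. Friction and masses are not known exactly. Their poses are not given: they have to be found in the camera images.
- mirror_center (a point): Centre, half-way up, of a flat grey plastic two-sided hand mirror, 160 g, 200 mm tall: glass part 100 x 100 x 9 mm below, handle 40 mm wide, 12 mm thick, 100 mm long above. x: the flat's normal, y: width, z: towards the handle end, 100 mm above this point. The solid top 46 mm of the handle, above the eye, can be gripped from above across the 12 mm. Either side may face out.
- mirror_eye (a point): Centre of the round eye (27 mm hole along x, through the handle) of the mirror, 40 mm above the mirror's centre and 60 mm below the handle end; axes as the mirror. When the mirror hangs, this point lies 7.5 mm below the peg's centre line.
- stand: Fixed light wooden stand 90 x 150 mm, 52 mm high; origin under its centre on the table. The mirror starts upright, handle up, in its slot (along the stand's y, 12 mm wide, 40 mm deep), lower edge 12 mm and handle end 212 mm above the table; it comes out straight up.
- pegboard: Fixed upright white plastic pegboard, 10 mm thick, y = -150 to +210 mm, 40 to 235 mm above the table, aluminium rail 14 mm deep along its top edge (top at 247 mm). Origin on the table below its mid-plane. The front with the pegs looks to -x; z up. The free peg is at y = -80 mm, the peg with the steel ladle at y = +155 mm.
- peg_root (a point): Where the free peg's centre line leaves the board's face, 200 mm above the table; axes as the pegboard. The peg: a level rod 12 mm thick along -x to peg_tip, flange 24 mm wide, 4 mm deep at its root, 16 mm ball at its end. The mirror may hang anywhere along it; about 60 mm from the board leaves 50 mm for the rear finger: open the fingers only partly to let go.
- peg_tip (a point): Outer end of the free peg's ball, 103 mm in front of peg_root; axes as the pegboard.
- stop (a joint): Travel (m) of the aluminium divider stop along the rail towards the free peg (the pegboard's -y); starts at 0 to 0.04. Its panel, 90 mm deep, 8 mm thick, 145 mm tall, stands out in front of the board. At 0.080 the panel just touches the edge of a mirror hanging plumb. It slides stiffly (about 3 N) and stays where it is left.
- stop_push (a point): Point on the flat end face of the stop's block that looks away from the free peg (normal: the pegboard's +y), 34 mm deep, 26 mm high; push it towards -y. The block is 45 mm long. Its top is 12 mm above this point (266 mm over the table), the rail's top 7 mm below. The point lies 5 mm in front of the rail's centre line. Axes as the pegboard.
- cam_lever (a joint): Angle (rad) of the steel cam lever on the stop's block: 0 upright (open), 1.5 folded down to the front (clamped), its end stop; starts at 0.05 to 0.35. Its hinge runs along the pegboard's y. It turns with light friction (about 1 N at the tip), stays where left, and turning it does not move the stop.
- lever_hinge (a point): Hinge of the cam lever, 11 mm above the top of the stop's block and 32.5 mm from the pushed end face; axes as the pegboard.
- lever_tip (a point): Centre of the round bar (12 mm thick, 18 mm long along y) at the end of the cam lever, 60 mm from the hinge. The lever arm is 14 mm wide and 8 mm thick. Folded down it lies level in front of the hinge, over the panel's top edge.
- ladle: Steel ladle 140 mm long, hanging by its eye on the other peg (origin: centre of its eye). Leave it.
- bottle: Blue plastic bottle, 64 mm wide, 170 mm tall, standing on the top; origin under its centre. Leave it.
- tin: Round aluminium tin, 87 mm wide, 48 mm high; origin under its centre. Leave it.
- diya: Earthenware oil lamp (diya), an open bowl 92 mm wide with a small spout, 32 mm high; origin under its centre. Leave it.
Things that resemble listed ones, but are neither listed nor needed, are in the scene too. There is more than one size of the part that bears mirror_center; the job needs the smallest.

How it is judged:
By the outcome, as a careful person would: the job done as asked, in the order asked, and still so for the second after the job is handed in, with the robot touching nothing.
It also fails if it takes over 69 s, if anything falls off the work surface, if the arm or the gripper's body presses on something with over 40 N, if the wrist force passes 120 N, or if a joint passes its speed limit or range.

### The arm

A 7-joint arm with a two-finger parallel gripper is mounted at the origin on the work surface. World frame = base frame: x ahead of the robot, y to its left, z up, the work surface at z = 0. Lengths are in m, angles in rad, forces in N, time in s.
With the tool pointing down it reaches from about 0.4 to 0.85 m from the base axis. Payload 4.4 kg.
Tool frame: the origin (TCP) lies midway between the tips of the shut fingers; the grasp point (between the pads) lies 19 mm behind it; z points along the fingers, y is the line along which they close (so a half turn about z gives the same grasp; the last joint's range is limited). The gripper opens to 94 mm and grips with 3 to 60 N. Pads are 16 mm wide; open, the fingers measure 119 mm over their backs; the gripper's body (75 mm by 177 mm) begins 78 mm behind the grasp point.
Start: joints at [-1.18, 0.628, 0.038, 1.517, -0.027, 0.996, -0.02], TCP at [0.287, 0.583, 0.205] pointing down, gripper open.
Joint ranges: [-3.06, 3.06], [-0.37, 2.12], [-1.25, 1.32], [0.18, 2.47], [-1.1, 4.24], [0.23, 1.98], [-2.94, 2.94]. Speed limits (rad/s): [2.57, 2.57, 3.14, 3.14, 3.14, 3.14, 3.14].

### API

Orientations are given as a unit quaternion [w, x, y, z].
In Python, from station import manip gives the robot as it stands.
- The arm moves only by the shell command python3 -m crank 'ROWS' [OPENING] [FORCE]. ROWS is JSON, a list of rows, each an object of numbers: "tx", "ty", "tz": the shift along the world's x, y, z in mm; "rx", "ry", "rz": the turn, a rotation vector about the world's x, y, z in units of 8 degrees (1.0 is 8 degrees). A call has 1 to 20 rows; each row is the pose to reach, as a shift and turn from the pose commanded when the call began; what a row does not reach only later rows make up. A row lasts 1/8 s, in which the tool goes at most 62.5 mm and 10.7 degrees, less where a joint would pass 70% of its speed; a pose out of reach is approached as far as the arm can. A call with a gripper value outside its range is refused whole. OPENING is the finger opening in mm, from 0 to 94, set as the call begins (- or left out, the last holds). The fingers move at their own pace and stop on an object; FORCE is the grip in N (left out, the last holds). Time passes only in rows, so rows that repeat a pose let the fingers close. It gives the time, the measured TCP pose, the force, the opening and the grip force at its end, in the units of the state.
- manip.read_state(): the state, without advancing time (a new reading comes with each control period).
- manip.capture(name): name is "scene" or "side" or "wrist"; returns a dict with "frame" (420x560x3 uint8, red, green, blue), "fov_y" (degrees; the focal length in pixels is half the picture's height over the tangent of half this angle, whatever the lens; pixels are square), "cx", "cy" (the principal point, pixels), "position" and "attitude" of the camera in the world; the wrist camera has in their place "tool_from_camera" (4x4, takes a point from camera to tool coordinates, whose origin is the TCP and whose axes are the flange's). Camera axes: x right, y up, looking along -z (the intrinsics and any distortion apply to the point x, -y, -z); pixel columns grow to the right and rows downward; lengths in m; the calibration is good to about 2 mm. A picture is of the moment at which its call begins: read the wrist's pose just before it. There is no depth.
- manip.job_done(): hands the job in; it is judged then, once.
Trained networks look in a picture, given as the dict that the camera call returned (one of the last four; its "shot" number tells which), for a name from the list of things; names that differ only in an ending like _2 or _b are one class to them, and where a whole thing is asked for, a point or a joint stands for the part that bears it (a point fixed in the world has none). Each returns a list of dicts, best first, with "confidence" (0 to 1); they miss things now and then, are a little off and sometimes report something else, mostly with a low value. They report only what shows in the picture. A call takes as long as a camera call. They do not tell look-alikes from the thing itself.
- manip.find_in(target, picture): "bbox" ([left, top, width, height] as shares, 0 to 1, of the picture: columns of its width, rows of its height, round what is visible of it).
- manip.trace(target, picture): "region" (420x560 bool, what is visible of it) and "bbox" ([left, top, width, height] as shares, 0 to 1, of the picture: columns of its width, rows of its height, round what is visible of it).
The state is a dict: "clock": time; "joint_pos": joint angles; "joint_velocities": joint speeds; "tau": joint torques, N m; "ee_pos": TCP position; "orientation": TCP orientation; "ft_force": force on the tool from outside, world axes, zero at the start; "moment": the same for the moment, N m; "grip_width": opening from 0.0 (shut) to 1.0 (fully open); "grip_force": force on a finger pad.
Only numpy, scipy, OpenCV 4.12 (cv2) and the standard library are available. Lean on these libraries where they do the work, as an engineer would, in place of code of your own. Each camera call takes 0.05 s, during which the arm holds its last target. There are 200 camera calls.

## Working session

There is one attempt and no reset: what is moved stays moved. The work goes in short steps, Python scripts to look and compute and a shell command to move; the robot and the scene stay as the last step left them, time stands still between calls to the robot, and variables do not carry over. Pictures are saved under pics/ and viewed, at most 10 in all, crops included, and the job is handed in when it is done.

```bash
ls; mkdir -p pics
cat > h.py <<'E'
import numpy as np,cv2
from station import manip
from scipy.spatial.transform import Rotation as R
def q2R(q): return R.from_quat([q[1],q[2],q[3],q[0]]).as_matrix()
def cam(c,st=None):
    f=c['frame'].shape[0]/2/np.tan(np.radians(c['fov_y'])/2)
    if 'position' in c:
        A=np.array(c['attitude']); Rm=q2R(A) if A.size==4 else A
        return f,c['cx'],c['cy'],Rm,np.array(c['position'])
    T=np.array(c['tool_from_camera']); Rt=q2R(st['orientation'])
    return f,c['cx'],c['cy'],Rt@T[:3,:3],Rt@T[:3,3]+np.array(st['ee_pos'])
def ray(K,u,v):
    f,cx,cy,Rm,p=K
    return p,Rm@np.array([(u-cx)/f,-(v-cy)/f,-1.])
def onplane(K,u,v,z):
    p,d=ray(K,u,v); return p+d*(z-p[2])/d[2]
def proj(K,X):
    f,cx,cy,Rm,p=K; x=Rm.T@(np.array(X)-p); return cx+f*x[0]/-x[2], cy-f*x[1]/-x[2]
def save(c,n): cv2.imwrite('pics/'+n+'.png',cv2.cvtColor(c['frame'],cv2.COLOR_RGB2BGR))
E
python3 - <<'E'
from h import *
st=manip.read_state(); print({k:np.round(v,3).tolist() for k,v in st.items()})
for n in ['scene','side','wrist']:
    c=manip.capture(n); save(c,n+'0'); print(n,{k:(v if k!='frame' else 0) for k,v in c.items()})
    for t in ['mirror_center','stand','pegboard','stop','cam_lever','ladle','bottle','tin','diya']:
        r=manip.find_in(t,c)
        print(t,[(round(x['confidence'],2),(np.array(x['bbox'])*[560,420,560,420]).round().tolist()) for x in r[:4]])
E
```

```text
pics
{'clock': 0.0, 'joint_pos': [-1.18, 0.629, 0.038, 1.518, -0.027, 0.996, -0.02], 'joint_velocities': [-0.002, -0.001, -0.001, -0.0, -0.0, -0.002, -0.0], 'tau': [0.0, -54.974, 1.144, -18.663, -0.052, 0.024, 0.0], 'ee_pos': [0.286, 0.583, 0.205], 'orientation': [-0.0, 0.226, 0.974, -0.001], 'ft_force': [0.445, -1.093, 1.04], 'moment': [-0.006, 0.019, -0.036], 'grip_force': 0.0, 'grip_width': 0.995}
scene {'frame': 0, 'fov_y': 54.27424078194962, 'cx': 279.23768617630975, 'cy': 210.11699781297816, 'position': array([ 1.02270435, -0.72372261,  0.93143762]), 'attitude': array([0.85426529, 0.41044295, 0.12862056, 0.29193176]), 'shot': 1}
mirror_center [(0.91, [300.0, 185.0, 25.0, 54.0]), (0.7, [248.0, 136.0, 35.0, 81.0]), (0.65, [338.0, 141.0, 31.0, 82.0]), (0.24, [156.0, 235.0, 127.0, 163.0])]
stand [(0.63, [284.0, 216.0, 52.0, 45.0])]
pegboard [(0.93, [157.0, 238.0, 123.0, 159.0])]
stop [(0.58, [201.0, 245.0, 44.0, 53.0]), (0.38, [301.0, 185.0, 22.0, 51.0])]
cam_lever [(0.48, [203.0, 247.0, 9.0, 32.0]), (0.46, [305.0, 180.0, 20.0, 18.0])]
ladle [(0.61, [257.0, 302.0, 22.0, 46.0])]
bot
[... 1021 characters left out ...]
7.0, 168.0, 24.0, 34.0])]
diya [(0.68, [320.0, 196.0, 45.0, 30.0])]
wrist {'frame': 0, 'fov_y': 70.32123063318426, 'cx': 279.50585745577484, 'cy': 212.18552722953604, 'tool_from_camera': array([[ 3.36448608e-04,  9.61303234e-01,  2.75492249e-01,
         7.97081762e-02],
       [ 9.99998990e-01,  5.70490232e-05, -1.42032917e-03,
         5.21312627e-05],
       [-1.38108359e-03,  2.75492449e-01, -9.61302243e-01,
        -1.80844843e-01],
       [ 0.00000000e+00,  0.00000000e+00,  0.00000000e+00,
         1.00000000e+00]]), 'shot': 3}
mirror_center [(0.67, [183.0, 380.0, 82.0, 29.0])]
stand []
pegboard []
stop []
cam_lever []
ladle []
bottle []
tin [(0.87, [160.0, 298.0, 46.0, 64.0])]
diya []
```

View pics/scene0.png

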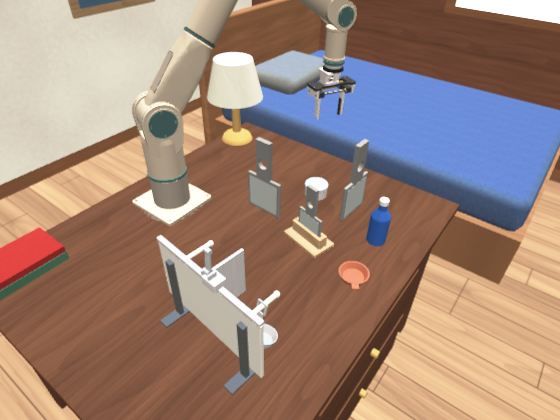

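View pics/side0.png

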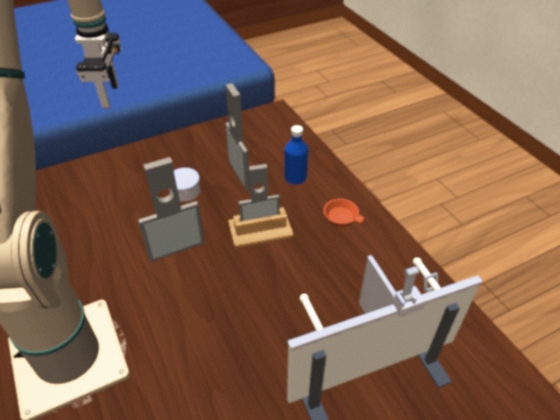

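The smallest mirror sits in the stand (scene ~(312,215), side ~(258,195)). The two bigger ones are decoys. The pegboard's front faces away from both cameras, and the free peg is the one nearer the robot (tip at scene (211,245), side (304,298)). I'll fit poses from these picks and check them with an overlay.

```bash
cat > fit.py <<'E'
from h import *
from scipy.optimize import least_squares
def T(p,L):
    c,s=np.cos(p[2]),np.sin(p[2]); L=np.atleast_2d(L)
    return np.c_[p[0]+c*L[:,0]-s*L[:,1],p[1]+s*L[:,0]+c*L[:,1],L[:,2]]
def fit(obs,p0):
    r=lambda p:np.concatenate([np.array(proj(K,T(p,L)[0]))-uv for K,L,uv in obs])
    o=least_squares(r,p0,loss='soft_l1'); return o.x,o.fun
E
python3 - <<'E'
from fit import *
cs,cd=manip.capture('scene'),manip.capture('side'); S,D=cam(cs),cam(cd)
B=[(S,(.007,-.15,.247),(159,243)),(D,(.007,-.15,.247),(289,347)),(S,(.007,.21,.247),(261,371)),(D,(.007,.21,.247),(481,283)),
(S,(-.1,-.08,.2),(211,245)),(D,(-.1,-.08,.2),(304,298)),(S,(-.1,.155,.2),(277,295)),(D,(-.1,.155,.2),(417,262))]
pb,e=fit(B,[.5,-.3,-1.57]); print(pb,e.round(1))
M=[(S,(0,0,.212),(312,186)),(D,(0,0,.212),(258,167)),(S,(.0,.0,0.012),(308,233)),(D,(0,0,.012),(261,228))]
# stand base corners unknown height: use bottom
print(onplane(S,285,236,0.01),onplane(S,311,252,.01),onplane(S,334,239,.01),onplane(D,232,243,.01),onplane(D,292,237,.01),onplane(D,286,211,.01))
ps,e=fit(M,[.6,.0,0.]); print(ps,e.round(1))
for n,t in [('bottle',.085),('tin',.024),('diya',.016)]:
  for c,K in ((cs,S),(cd,D)):
    b=manip.find_in(n,c)[0]['bbox']; print(n,onplane(K,(b[0]+b[2]/2)*560,(b[1]+b[3]/2)*420,t).round(3))
L=[(.007,-.15,.247),(.007,.21,.247),(-.007,.21,.247),(-.007,-.15,.247),(-.1,-.08,.2),(-.005,-.08,.2),(-.1,.155,.2),(.005,.21,.04),(.005,-.15,.04)]
def crop(c,K,x0,y0,w,h,k):
    I=cv2.resize(c['frame'][y0:y0+h,x0:x0+w],None,fx=k,fy=k,interpolation=cv2.INTER_CUBIC)
    for X in T(pb,L):
        u,v=proj(K,X); cv2.circle(I,(int((u-x0+.5)*k),int((v-y0+.5)*k)),2,(255,0,0),-1)
    return I
a=crop(cs,S,150,170,200,220,2); b=crop(cd,D,225,150,200,220,2)
a=crop(cs,S,150,225,135,180,3); b=crop(cd,D,285,245,131,180,3)
cv2.imwrite('pics/ov1.png',np.hstack([a,b])[:,:,::-1])
a=crop(cs,S,265,170,80,95,5); b=crop(cd,D,220,155,80,95,5)
cv2.imwrite('pics/st1.png',np.hstack([a,b])[:,:,::-1])
E
```

```text
[ 0.50159025 -0.32361029 -1.68781387] [ -3.   -6.1   1.4  -0.6  -2.3 -45.7   2.   -2.1  -0.5  -1.4   0.2  -0.4
  -0.8  -0.3   0.5  -0.3]
[0.44797966 0.09560852 0.01      ] [0.55735724 0.08685807 0.01      ] [0.58333723 0.18440881 0.01      ] [0.42590198 0.12233291 0.01      ] [0.56760227 0.07148298 0.01      ] [0.59719537 0.15943687 0.01      ]
[0.51082954 0.13719967 0.        ] [ 0.1  1.8 -0.2  0.  -0.2  3.9 -0.8 -1. ]
bottle [0.687 0.27  0.085]
bottle [0.683 0.271 0.085]
tin [0.383 0.38  0.024]
tin [0.404 0.364 0.024]
diya [0.72  0.07  0.016]Traceback (most recent call last):
  File "<stdin>", line 12, in <module>
IndexError: list index out of range
```

```bash
cat > ov.py <<'E'
from fit import *
L=[(.007,-.15,.247),(.007,.21,.247),(-.007,.21,.247),(-.007,-.15,.247),(-.1,-.08,.2),(-.005,-.08,.2),(-.1,.155,.2),(.005,.21,.04),(.005,-.15,.04)]
LS=[(0,0,.212),(0,.02,.212),(0,-.02,.212)]+[(a*.045,b*.075,0.) for a in(1,-1) for b in (1,-1)]
def crop(c,K,x0,y0,w,h,k,W):
    I=cv2.resize(c['frame'][y0:y0+h,x0:x0+w],None,fx=k,fy=k,interpolation=cv2.INTER_CUBIC)
    for X in W:
        u,v=proj(K,X); cv2.circle(I,(int((u-x0+.5)*k),int((v-y0+.5)*k)),2,(255,0,0),-1)
    return I
E
python3 - <<'E'
from ov import *
cs,cd=manip.capture('scene'),manip.capture('side'); S,D=cam(cs),cam(cd)
pb=[ 0.5016,-0.3236,-1.6878]; ps=[.511,.137,-1.97]
W=T(pb,L)
a=crop(cs,S,150,225,135,180,3,W); b=crop(cd,D,285,245,131,175,3,W)
b=np.vstack([b,np.zeros((15,393,3),np.uint8)])
cv2.imwrite('pics/ov1.png',np.hstack([a,b])[:,:,::-1])
W=T(ps,LS)
a=crop(cs,S,265,170,80,95,5,W); b=crop(cd,D,220,155,80,95,5,W)
cv2.imwrite('pics/st1.png',np.hstack([a,b])[:,:,::-1])
E
```

```text
(no output)
```

View pics/ov1.png

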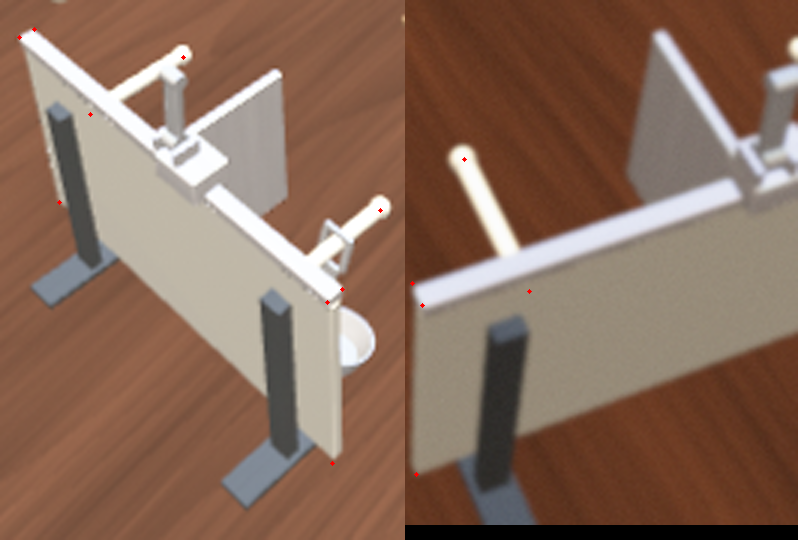

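View pics/st1.png

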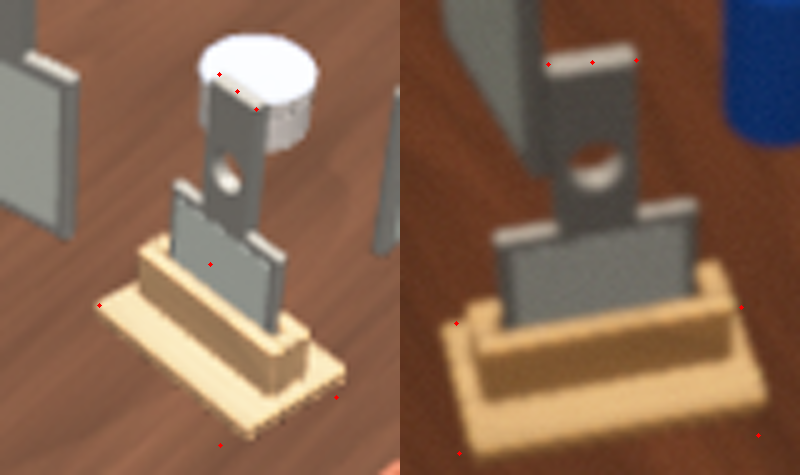

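Run:
```python
from ov import *
cs,cd=manip.capture('scene'),manip.capture('side'); S,D=cam(cs),cam(cd)
B=[(S,(.007,-.15,.247),(156.2,236.5)),(S,(-.007,-.15,.247),(161.2,233.8)),(S,(.007,.21,.247),(258.8,325.2)),(S,(-.007,.21,.247),(263.5,322.2)),(S,(.005,.21,.04),(262.2,377.2)),
(S,(-.1,-.08,.2),(210.2,242.5)),(S,(-.1,.155,.2),(275.8,292.8)),(D,(-.1,-.08,.2),(303.8,297.2)),(D,(-.007,-.15,.247),(287.2,340.5)),(D,(.007,-.15,.247),(290.8,346.2)),(D,(.005,-.15,.04),(287.8,401.8)),(D,(-.1,.155,.2),(417,261))]
pb,e=fit(B,[.5,-.3,-1.57]); print(pb,e.round(1))
s=lambda x,y:(x/5-.5+265,y/5-.5+170); d=lambda x,y:((x-400)/5-.5+220,y/5-.5+155)
# candidate: mirror y axis along image-right/down
M=[(S,(0,0,.212),s(237,92)),(D,(0,0,.212),d(591,60)),(S,(.0,-.02,.212),s(213,78)),(S,(.0,.02,.212),s(260,106)),(D,(0,-.02,.212),d(546,67)),(D,(0,.02,.212),d(634,53)),
(S,(.045,.075,0),s(250,437)),(S,(-.045,.075,0),s(345,376)),(D,(.045,-.075,0),d(475,457)),(D,(.045,.075,0),d(766,400))]
ps,e=fit(M,[.5,.15,-1.2]); print(ps,e.round(1))
np.save('p.npy',[pb,ps])
tri=lambda a,b:least_squares(lambda X:np.r_[np.array(proj(S,X))-a,np.array(proj(D,X))-b],[.5,-.3,.2]).x
def loc(X):
    c,q=np.cos(pb[2]),np.sin(pb[2]);v=X-np.r_[pb[:2],0];return np.array([c*v[0]+q*v[1],-q*v[0]+c*v[1],v[2]]).round(4)
print('panelcorner',loc(tri((241.5,248.5),(368.8,255.8))),'tip',loc(tri((207.8,248.8),(412.8,269.5))))
print(T(pb,[(-.005,-.08,.2),(-.108,-.08,.2),(-.065,-.08,.1925)]).round(4))
W=T(pb,L)
a=crop(cs,S,150,225,135,180,3,W); b=crop(cd,D,220,155,80,95,5,T(ps,LS))
b=np.vstack([b,np.zeros((540-b.shape[0],400,3),np.uint8)])
cv2.imwrite('pics/ov2.png',np.hstack([a,b[:,:395]])[:,:,::-1])
```

```text
[ 0.50140585 -0.32279311 -1.68437039] [-0.2  0.3 -0.3  0.3  0.4 -0.5  0.7 -1.7 -1.4  1.2  0.3  0.8  0.6  1.4
  0.   0.3 -0.3 -1.6 -0.6  0.1  0.2  0.7 -0.2  0.3]
[ 0.5104419   0.13968348 -1.76968829] [ 0.5 -0.5 -0.5 -0.1  0.6 -0.7  0.7 -0.3 -0.   0.1 -0.6 -0.2 -0.1  0.9
  0.2  0.3  0.5  2.7  0.1  1.7]
panelcorner [-0.0995  0.0419  0.2659] tip [0.0006 0.0539 0.3416]
[[ 0.4225 -0.3088  0.2   ]
 [ 0.4342 -0.2064  0.2   ]
 [ 0.4293 -0.2491  0.1925]]
```

View pics/ov2.png

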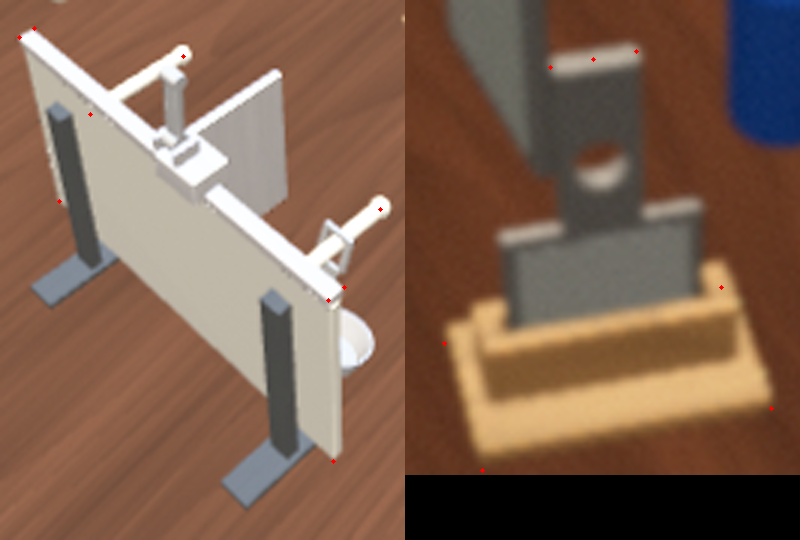

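Run:
```python
from ov import *
cs,cd=manip.capture('scene'),manip.capture('side'); S,D=cam(cs),cam(cd)
tri=lambda a,b:least_squares(lambda X:np.r_[np.array(proj(S,X))-a,np.array(proj(D,X))-b],[.5,.3,.2])
for a,b in [((264,143),(161,163)),((361,145),(234,88))]:
    o=tri(a,b); print(o.x.round(3),o.cost)
st=manip.read_state(); Rm=q2R(st['orientation']); print(Rm.round(4),np.round(st['ee_pos'],4))
p=np.load('p.npy'); 
ang=np.degrees(np.arctan2(Rm[1,1],Rm[0,1])); print(ang, np.degrees(p[:,2])+180)
print((np.r_[p[1,:2],.171]-st['ee_pos'])*1000)
```

```text
[0.304 0.167 0.28 ] 0.5878120593467093
[0.552 0.351 0.284] 2.9735500975783005
[[-0.8975  0.4411 -0.    ]
 [ 0.4411  0.8975 -0.    ]
 [ 0.     -0.     -1.    ]] [0.2867 0.5834 0.2055]
63.82502529519607 [83.49268553 78.60432995]
[ 223.75477352 -443.6837427   -34.46104683]
```

```bash
python3 -m crank '[{"tz":60},{"tz":120},{"tz":195},{"tx":224,"ty":-444,"tz":195,"rz":1.848},{"tx":224,"ty":-444,"tz":195,"rz":1.848},{"tx":224,"ty":-444,"tz":195,"rz":1.848},{"tx":224,"ty":-444,"tz":195,"rz":1.848},{"tx":224,"ty":-444,"tz":195,"rz":1.848},{"tx":224,"ty":-444,"tz":195,"rz":1.848},{"tx":224,"ty":-444,"tz":195,"rz":1.848},{"tx":224,"ty":-444,"tz":195,"rz":1.848},{"tx":224,"ty":-444,"tz":195,"rz":1.848},{"tx":224,"ty":-444,"tz":115,"rz":1.848},{"tx":224,"ty":-444,"tz":115,"rz":1.848},{"tx":224,"ty":-444,"tz":115,"rz":1.848}]' 50 20
python3 - <<'E'
from ov import *
st=manip.read_state(); c=manip.capture('wrist'); K=cam(c,st); p=np.load('p.npy')
print(np.round(st['ee_pos'],4),st['clock'])
r=manip.find_in('mirror_center',c); print([(x['confidence'],(np.array(x['bbox'])*[560,420,560,420]).round(1)) for x in r[:3]])
hw=[(a,b,.212) for a in(.006,-.006) for b in (.02,-.02)]+[(0,0,.212)]
W=T(p[1],hw+LS[3:]); 
I=crop(c,K,0,0,560,420,1,W); cv2.imwrite('pics/w1.png',I[:,:,::-1])
np.save('w1.npy',c['frame'])
E
```

```text
[0.2867 0.5834 0.2055] 2.2
[(0.66, array([184.3, 380.3,  81.6,  28.4]))]invalid input
```

View pics/w1.png

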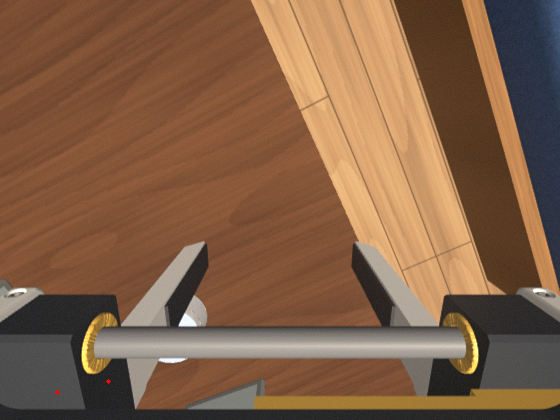

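The wrist image shows only the open fingers (tips at ~(205,245) and (357,245)), because the move was refused as invalid. I'll give each row all six keys.

```bash
python3 -m crank '[{"tx":0,"ty":0,"tz":60,"rx":0,"ry":0,"rz":0},{"tx":0,"ty":0,"tz":120,"rx":0,"ry":0,"rz":0},{"tx":0,"ty":0,"tz":195,"rx":0,"ry":0,"rz":0.5},{"tx":224,"ty":-444,"tz":195,"rx":0,"ry":0,"rz":1.848},{"tx":224,"ty":-444,"tz":195,"rx":0,"ry":0,"rz":1.848},{"tx":224,"ty":-444,"tz":195,"rx":0,"ry":0,"rz":1.848},{"tx":224,"ty":-444,"tz":195,"rx":0,"ry":0,"rz":1.848},{"tx":224,"ty":-444,"tz":195,"rx":0,"ry":0,"rz":1.848},{"tx":224,"ty":-444,"tz":195,"rx":0,"ry":0,"rz":1.848},{"tx":224,"ty":-444,"tz":195,"rx":0,"ry":0,"rz":1.848},{"tx":224,"ty":-444,"tz":195,"rx":0,"ry":0,"rz":1.848},{"tx":224,"ty":-444,"tz":115,"rx":0,"ry":0,"rz":1.848},{"tx":224,"ty":-444,"tz":115,"rx":0,"ry":0,"rz":1.848},{"tx":224,"ty":-444,"tz":115,"rx":0,"ry":0,"rz":1.848}]' 50 20
python3 - <<'E'
from ov import *
st=manip.read_state(); c=manip.capture('wrist'); K=cam(c,st); p=np.load('p.npy')
print(np.round(st['ee_pos'],4),st['clock'])
r=manip.find_in('mirror_center',c); print([(x['confidence'],(np.array(x['bbox'])*[560,420,560,420]).round(1)) for x in r[:3]])
hw=[(a,b,.212) for a in(.006,-.006) for b in (.02,-.02)]+[(0,0,.212)]
W=T(p[1],hw+LS[3:]); print([np.round(proj(K,w),1).tolist() for w in W])
I=crop(c,K,0,0,560,420,1,W); cv2.imwrite('pics/w2.png',I[:,:,::-1])
np.save('w1.npy',c['frame'])
E
```

```text
clock: 4.05
ee_pos: [0.5098, 0.139, 0.3194]
orientation: [-0.001, 0.099, 0.995, -0.001]
ft_force: [0.5, -0.2, 0.6]
grip_width: 0.529
grip_force: 0.0
[0.5098 0.139  0.3194] 4.05
[(0.98, array([273.5, 147.6,  13.9,  82.4])), (0.91, array([369.2, 169.3, 189.2,  73.8])), (0.9, array([261.8,   0. ,  22.8,  85.8]))]
[[274.3, 228.9], [274.1, 190.5], [286.0, 228.9], [286.2, 190.5], [280.1, 210.1], [254.3, 219.1], [252.2, 130.5], [305.5, 219.1], [307.8, 130.5]]
```

The network's box for the near mirror's handle matches the prediction within 1 px, so I'll descend and grip.

```bash
python3 -m crank '[{"tx":0.5,"ty":0.5,"tz":-60,"rx":0,"ry":0,"rz":0},{"tx":0.5,"ty":0.5,"tz":-110,"rx":0,"ry":0,"rz":0},{"tx":0.5,"ty":0.5,"tz":-148,"rx":0,"ry":0,"rz":0},{"tx":0.5,"ty":0.5,"tz":-148,"rx":0,"ry":0,"rz":0},{"tx":0.5,"ty":0.5,"tz":-148,"rx":0,"ry":0,"rz":0}]' 50 30
python3 -m crank '[{"tx":0,"ty":0,"tz":0,"rx":0,"ry":0,"rz":0},{"tx":0,"ty":0,"tz":0,"rx":0,"ry":0,"rz":0},{"tx":0,"ty":0,"tz":0,"rx":0,"ry":0,"rz":0},{"tx":0,"ty":0,"tz":0,"rx":0,"ry":0,"rz":0},{"tx":0,"ty":0,"tz":0,"rx":0,"ry":0,"rz":0}]' 0 30
```

```text
clock: 4.78
ee_pos: [0.5129, 0.1405, 0.1745]
orientation: [0.002, 0.099, 0.995, 0.001]
ft_force: [0.4, 0.5, 0.7]
grip_width: 0.531
grip_force: 0.0
clock: 5.4
ee_pos: [0.5111, 0.1392, 0.1726]
orientation: [-0.0, 0.1, 0.995, -0.0]
ft_force: [-0.1, -1.1, 4.3]
grip_width: 0.129
grip_force: 29.8
```

```bash
python3 -m crank '[{"tx":0,"ty":0,"tz":25,"rx":0,"ry":0,"rz":0},{"tx":0,"ty":0,"tz":60,"rx":0,"ry":0,"rz":0},{"tx":0,"ty":0,"tz":70,"rx":0,"ry":0,"rz":0},{"tx":-10,"ty":-40,"tz":70,"rx":0,"ry":0,"rz":0.1},{"tx":-23,"ty":-100,"tz":70,"rx":0,"ry":0,"rz":0.2},{"tx":-37,"ty":-160,"tz":60,"rx":0,"ry":0,"rz":0.3},{"tx":-51,"ty":-220,"tz":55,"rx":0,"ry":0,"rz":0.4},{"tx":-63,"ty":-270,"tz":50,"rx":0,"ry":0,"rz":0.5},{"tx":-73.5,"ty":-306,"tz":48.5,"rx":0,"ry":0,"rz":0.61},{"tx":-73.5,"ty":-316,"tz":48.5,"rx":0,"ry":0,"rz":0.61},{"tx":-73.5,"ty":-316,"tz":48.5,"rx":0,"ry":0,"rz":0.61},{"tx":-73.5,"ty":-316,"tz":48.5,"rx":0,"ry":0,"rz":0.61}]' - -
cat > look.py <<'E'
from ov import *
import sys
st=manip.read_state(); p=np.load('p.npy'); print(np.round(st['ee_pos'],4),st['clock'])
cs=manip.capture('scene'); cd=manip.capture('side'); S,D=cam(cs),cam(cd)
pb=p[0]; ee=np.array(st['ee_pos']); Rt=q2R(st['orientation'])
m=[ee+Rt@np.array(v) for v in [(0,0,.0206),(.0,0,-.0394),(.02,0,-.0394),(-.02,0,-.0394),(0.05,0,.1606),(-.05,0,.1606),(0.05,0,.0606),(-.05,0,.0606)]]
W=np.vstack([m,T(pb,[(-.1,-.08,.2),(-.07,-.08,.2)])])
x0,y0,x1,y1=[int(v) for v in sys.argv[2:6]]
a=crop(cs,S,x0,y0,130,150,3,W); b=crop(cd,D,x1,y1,130,150,3,W)
cv2.imwrite('pics/%s.png'%sys.argv[1],np.hstack([a,b])[:,:,::-1])
E
python3 look.py l1 160 180 250 200
```

```text
clock: 6.9
ee_pos: [0.4381, -0.1743, 0.2206]
orientation: [-0.0, 0.056, 0.998, 0.001]
ft_force: [-0.6, 0.9, -2.1]
grip_width: 0.129
grip_force: 30.0
[ 0.4381 -0.1743  0.2206] 6.9
```

View pics/l1.png

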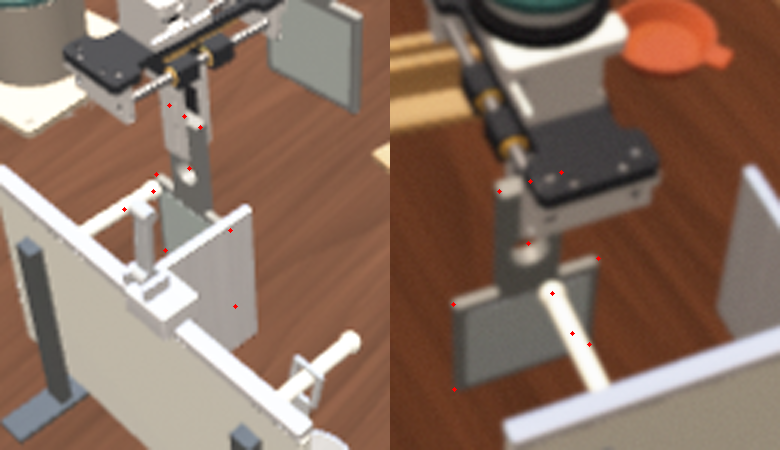

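The overlay agrees with the picture in both views: eye at scene crop (187,170), side crop (528,245), peg ball at (153,190) and (552,292). The eye lines up with the peg, so I'll thread it in gently.

```bash
python3 -m crank '[{"tx":-1.1,"ty":-10,"tz":0,"rx":0,"ry":0,"rz":0},{"tx":-2.3,"ty":-20,"tz":0,"rx":0,"ry":0,"rz":0},{"tx":-3.4,"ty":-30,"tz":0,"rx":0,"ry":0,"rz":0},{"tx":-4.6,"ty":-40,"tz":0,"rx":0,"ry":0,"rz":0},{"tx":-5.1,"ty":-45,"tz":0,"rx":0,"ry":0,"rz":0},{"tx":-5.1,"ty":-45,"tz":0,"rx":0,"ry":0,"rz":0}]' - -
python3 look.py l2 160 180 250 200
```

```text
clock: 7.75
ee_pos: [0.4325, -0.2215, 0.2209]
orientation: [-0.0, 0.057, 0.998, 0.0]
ft_force: [0.1, 0.5, -2.3]
grip_width: 0.124
grip_force: 30.0
[ 0.4325 -0.2215  0.2209] 7.75
```

```bash
python3 -m crank '[{"tx":-1.1,"ty":-10,"tz":0,"rx":0,"ry":0,"rz":0},{"tx":-2.3,"ty":-20,"tz":0,"rx":0,"ry":0,"rz":0},{"tx":-3.1,"ty":-27,"tz":0,"rx":0,"ry":0,"rz":0},{"tx":-3.1,"ty":-27,"tz":0,"rx":0,"ry":0,"rz":0},{"tx":-3.1,"ty":-27,"tz":-3,"rx":0,"ry":0,"rz":0},{"tx":-3.1,"ty":-27,"tz":-6,"rx":0,"ry":0,"rz":0},{"tx":-3.1,"ty":-27,"tz":-7,"rx":0,"ry":0,"rz":0},{"tx":-3.1,"ty":-27,"tz":-7,"rx":0,"ry":0,"rz":0}]' - -
python3 look.py l2 160 180 250 200
```

```text
clock: 8.85
ee_pos: [0.4295, -0.248, 0.2139]
orientation: [-0.0, 0.057, 0.998, 0.0]
ft_force: [-0.3, 0.4, -2.5]
grip_width: 0.126
grip_force: 30.0
[ 0.4295 -0.248   0.2139] 8.85
```

View pics/l2.png

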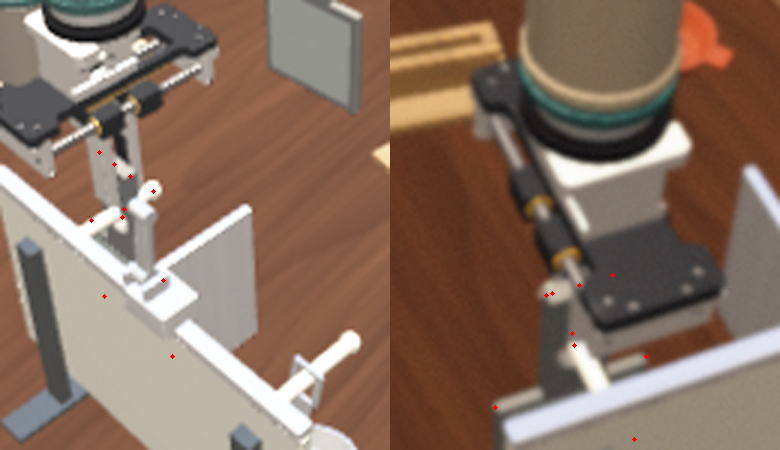

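The peg passes through the eye, with the ball visible in front of the handle at crop (153,190). Next I'll lower until the weight transfers, then open partly.

```bash
python3 -m crank '[{"tx":0,"ty":0,"tz":-0.7,"rx":0,"ry":0,"rz":0},{"tx":0,"ty":0,"tz":-1.3,"rx":0,"ry":0,"rz":0},{"tx":0,"ty":0,"tz":-1.3,"rx":0,"ry":0,"rz":0},{"tx":0,"ty":0,"tz":-1.3,"rx":0,"ry":0,"rz":0}]' - 10
```

```text
clock: 9.45
ee_pos: [0.4296, -0.2482, 0.213]
orientation: [0.0, 0.057, 0.998, -0.0]
ft_force: [-0.7, 0.7, 3.6]
grip_width: 0.127
grip_force: 10.0
```

```bash
python3 -m crank '[{"tx":0,"ty":0,"tz":0,"rx":0,"ry":0,"rz":0},{"tx":0,"ty":0,"tz":0,"rx":0,"ry":0,"rz":0},{"tx":0,"ty":0,"tz":0,"rx":0,"ry":0,"rz":0},{"tx":0,"ty":0,"tz":0,"rx":0,"ry":0,"rz":0}]' 34 -
python3 -m crank '[{"tx":0,"ty":0,"tz":10,"rx":0,"ry":0,"rz":0},{"tx":0,"ty":0,"tz":25,"rx":0,"ry":0,"rz":0},{"tx":0,"ty":0,"tz":55,"rx":0,"ry":0,"rz":0},{"tx":0,"ty":0,"tz":110,"rx":0,"ry":0,"rz":0},{"tx":0,"ty":0,"tz":160,"rx":0,"ry":0,"rz":0},{"tx":0,"ty":0,"tz":190,"rx":0,"ry":0,"rz":0},{"tx":0,"ty":0,"tz":190,"rx":0,"ry":0,"rz":0}]' - -
python3 - <<'E'
from ov import *
st=manip.read_state(); p=np.load('p.npy'); print(np.round(st['ee_pos'],4),st['clock'])
pb=p[0]; cs=manip.capture('scene'); cd=manip.capture('side'); S,D=cam(cs),cam(cd)
W=T(pb,[(-.065,y-.08,z) for y,z in [(0,.2525),(.02,.2525),(-.02,.2525),(.05,.1525),(-.05,.1525),(.05,.0525),(-.05,.0525)]])
a=crop(cs,S,140,200,150,150,2.6,W); b=crop(cd,D,275,240,150,150,2.6,W)
st=manip.read_state(); cw=manip.capture('wrist'); 
cv2.imwrite('pics/l3.png',np.hstack([a,b])[:,:,::-1]); save(cw,'w3')
np.savez('shots.npz',cs=cs['frame'],cd=cd['frame'],cw=cw['frame'])
for n,c in (('s',cs),('d',cd),('w',cw)):
  for t in ['mirror_center','stop','cam_lever']:
    r=manip.find_in(t,c); print(n,t,[(round(x['confidence'],2),(np.array(x['bbox'])*[560,420,560,420]).round(1).tolist()) for x in r[:4]])
E
```

```text
clock: 9.95
ee_pos: [0.4295, -0.2481, 0.2126]
orientation: [-0.0, 0.057, 0.998, 0.0]
ft_force: [-0.8, -0.6, 0.9]
grip_width: 0.362
grip_force: 0.0
clock: 10.82
ee_pos: [0.4305, -0.2488, 0.4055]
orientation: [0.003, 0.057, 0.998, -0.001]
ft_force: [0.6, 0.1, -0.8]
grip_width: 0.359
grip_force: 0.0
[ 0.4305 -0.2488  0.4055] 10.825
s mirror_center [(0.85, [248.4, 139.4, 33.4, 74.6]), (0.83, [193.0, 234.2, 14.7, 36.9]), (0.79, [337.3, 140.3, 31.4, 83.3]), (0.5, [341.0, 262.7, 28.4, 30.3])]
s stop [(0.94, [201.0, 244.8, 47.7, 53.8])]
s cam_lever [(0.68, [203.4, 245.4, 8.0, 33.2])]
d mirror_center [(0.96, [226.7, 84.2, 20.1, 106.5]), (0.88, [138.2, 156.7, 65.5, 104.1])]
d stop [(0.67, [360.2, 255.0, 66.4, 59.6]), (0.32, [287.7, 257.6, 192.2, 162.4])]
d cam_lever [(0.58, [399.3, 266.3, 17.5, 36.7])]
w mirror_center [(0.86, [496.3, 4.3, 63.7, 108.6]), (0.62, [275.2, 144.3, 12.3, 72.9]), (0.49, [551.1, 196.7, 8.9, 4.7]), (0.48, [523.0, 247.8, 36.6, 50.2])]
w stop [(0.92, [245.4, 247.7, 62.7, 58.4])]
w cam_lever []
```

View pics/l3.png

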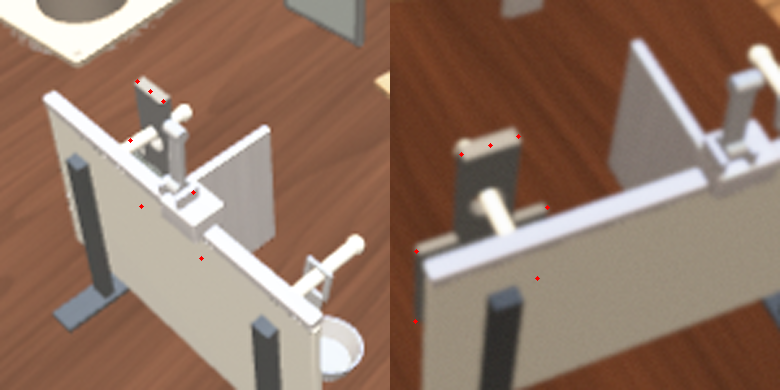

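The mirror hangs plumb where the model says it should: handle end at side crop (490,145), peg through the eye. Now I'll locate the stop and lever.

Run:
```python
from ov import *
p=np.load('p.npy');pb=p[0]
def loc(X):
    c,q=np.cos(pb[2]),np.sin(pb[2]);v=X-np.r_[pb[:2],0];return np.array([c*v[0]+q*v[1],-q*v[0]+c*v[1],v[2]]).round(4)
cs=manip.capture('scene'); cd=manip.capture('side'); S,D=cam(cs),cam(cd)
st=manip.read_state(); cw=manip.capture('wrist'); Kw=cam(cw,st)
print('cam',loc(Kw[4]))
for u,v in [(225.5,277.2),(213.8,285.5)]: print(loc(onplane(S,u,v,.266)))
from scipy.optimize import least_squares
# lever: networks' boxes; fit hinge y, hinge x, angle with tip bar top
for n,c,K in (('s',cs,S),('d',cd,D),('w',cw,Kw)):
    r=manip.trace('stop',c)[:1]
    for x in r:
        m=x['region']; ys,xs=np.where(m); print(n,x['confidence'],xs.min(),xs.max(),ys.min(),ys.max())
        if n=='w':
            for y in range(ys.min(),ys.max()+1,4): q=np.where(m[y])[0]; print(y,q.min(),q.max(),len(q)) if len(q) else 0
I=cv2.resize(cw['frame'][200:330,200:340],None,fx=4,fy=4,interpolation=cv2.INTER_CUBIC)
cv2.imwrite('pics/w4.png',I[:,:,::-1])
# predicted points in wrist view for s=.0,.01,.02
for s in (0,.01,.02):
    f=.095-s
    print(s,[np.round(proj(Kw,w),1).tolist() for w in T(pb,[(.012,f,.266),(-.022,f,.266),(-.095,f-.045,.266),(0,f-.0325,.337)])])
```

```text
cam [-0.066  -0.1596  0.5834]
[-0.0169  0.0824  0.266 ]
[0.0152 0.0826 0.266 ]
s 0.72 201 245 248 295
d 0.98 359 424 256 315
w 0.56 248 308 252 304
252 255 290 36
256 254 300 47
260 254 301 48
264 254 301 48
268 254 301 48
272 253 302 50
276 253 303 51
280 252 305 54
284 251 306 56
288 250 307 58
292 249 307 59
296 249 307 59
300 248 308 61
304 248 305 49
0 [[217.2, 337.1], [244.3, 337.1], [303.0, 305.8], [213.2, 357.8]]
0.01 [[216.8, 330.3], [244.0, 330.3], [303.2, 298.6], [212.6, 349.4]]
0.02 [[216.3, 323.5], [243.7, 323.5], [303.4, 291.2], [212.0, 340.9]]
```

View pics/w4.png

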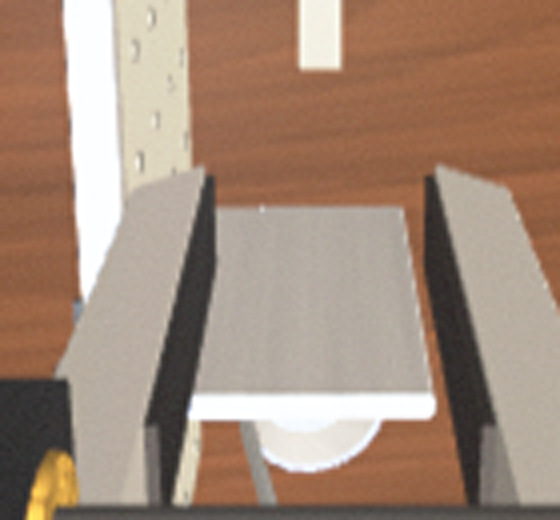

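In the wrist view the panel's near face is at crop row 395, which puts it at board y ≈ 0.040 and s ≈ 0.010. The pushed face is then at y ≈ 0.083. I'll go beyond it with shut fingers and descend.

```bash
python3 -m crank '[{"tx":40,"ty":-18,"tz":0,"rx":0,"ry":0,"rz":0},{"tx":90,"ty":-42,"tz":0,"rx":0,"ry":0,"rz":0},{"tx":140,"ty":-65,"tz":0,"rx":0,"ry":0,"rz":0},{"tx":175.5,"ty":-81,"tz":0,"rx":0,"ry":0,"rz":0},{"tx":175.5,"ty":-81,"tz":0,"rx":0,"ry":0,"rz":0},{"tx":175.5,"ty":-81,"tz":-50,"rx":0,"ry":0,"rz":0},{"tx":175.5,"ty":-81,"tz":-100,"rx":0,"ry":0,"rz":0},{"tx":175.5,"ty":-81,"tz":-130,"rx":0,"ry":0,"rz":0},{"tx":175.5,"ty":-81,"tz":-146,"rx":0,"ry":0,"rz":0},{"tx":175.5,"ty":-81,"tz":-146,"rx":0,"ry":0,"rz":0},{"tx":175.5,"ty":-81,"tz":-146,"rx":0,"ry":0,"rz":0}]' 0 20
cat > loc.py <<'E'
from ov import *
pb=np.load('p.npy')[0]
def loc(X):
    c,q=np.cos(pb[2]),np.sin(pb[2]);v=X-np.r_[pb[:2],0];return np.array([c*v[0]+q*v[1],-q*v[0]+c*v[1],v[2]]).round(4)
if __name__=='__main__':
    st=manip.read_state(); print(loc(np.array(st['ee_pos'])),np.round(st['ft_force'],2),st['clock'])
E
python3 loc.py
```

```text
clock: 13.1
ee_pos: [0.6057, -0.3297, 0.2585]
orientation: [0.001, 0.057, 0.998, -0.001]
ft_force: [-0.1, -0.1, -0.7]
grip_width: 0.005
grip_force: 0.0
[-0.005   0.1044  0.2585] [-0.08 -0.14 -0.72] 13.1
```

```bash
python3 -m crank '[{"tx":0,"ty":0,"tz":-3,"rx":0,"ry":0,"rz":0},{"tx":-8,"ty":0.9,"tz":-3,"rx":0,"ry":0,"rz":0},{"tx":-14,"ty":1.6,"tz":-3,"rx":0,"ry":0,"rz":0},{"tx":-20,"ty":2.3,"tz":-3,"rx":0,"ry":0,"rz":0},{"tx":-26,"ty":3,"tz":-3,"rx":0,"ry":0,"rz":0},{"tx":-26,"ty":3,"tz":-3,"rx":0,"ry":0,"rz":0}]' - -
python3 loc.py
python3 -m crank '[{"tx":-6,"ty":0.7,"tz":0,"rx":0,"ry":0,"rz":0},{"tx":-12,"ty":1.4,"tz":0,"rx":0,"ry":0,"rz":0},{"tx":-18,"ty":2.1,"tz":0,"rx":0,"ry":0,"rz":0},{"tx":-24,"ty":2.7,"tz":0,"rx":0,"ry":0,"rz":0},{"tx":-30,"ty":3.4,"tz":0,"rx":0,"ry":0,"rz":0},{"tx":-36,"ty":4.1,"tz":0,"rx":0,"ry":0,"rz":0},{"tx":-36,"ty":4.1,"tz":0,"rx":0,"ry":0,"rz":0},{"tx":-36,"ty":4.1,"tz":0,"rx":0,"ry":0,"rz":0}]' - -
python3 loc.py
python3 - <<'E'
from loc import *
st=manip.read_state(); c=manip.capture('wrist'); K=cam(c,st); save(c,'w5'); print('cam',loc(K[4]))
for t in ['mirror_center','stop']:
    for x in manip.trace(t,c)[:2]:
        m=x['region'];ys,xs=np.where(m);print(t,x['confidence'],xs.min(),xs.max(),ys.min(),ys.max())
for n in ('scene','side'):
    c=manip.capture(n)
    for t in ['mirror_center','stop']:
        print(n,t,[(round(x['confidence'],2),(np.array(x['bbox'])*[560,420,560,420]).round(1).tolist()) for x in manip.find_in(t,c)[:3]])
E
```

```text
clock: 13.85
ee_pos: [0.5781, -0.3262, 0.254]
orientation: [-0.0, 0.057, 0.998, 0.0]
ft_force: [1.0, 0.2, -0.6]
grip_width: 0.007
grip_force: 0.3
[-0.0053  0.0766  0.254 ] [ 1.03  0.21 -0.61] 13.85
clock: 14.85
ee_pos: [0.5418, -0.3215, 0.2531]
orientation: [-0.001, 0.057, 0.998, 0.001]
ft_force: [-0.1, 0.1, -0.0]
grip_width: 0.004
grip_force: 0.0
[-0.0059  0.04    0.2531] [-0.1   0.05 -0.04] 14.85
cam [-0.0056 -0.0392  0.4342]
mirror_center 0.83 325 404 8 138
stop 0.84 236 446 153 274
stop 0.6 224 446 0 395
scene mirror_center [(0.74, [249.4, 135.6, 30.6, 80.6]), (0.64, [338.9, 139.2, 31.1, 81.3])]
scene stop [(0.87, [187.2, 237.1, 43.7, 46.3])]
side mirror_center [(0.78, [226.5, 81.5, 22.4, 110.3]), (0.59, [141.1, 157.8, 65.8, 102.5]), (0.36, [282.3, 127.6, 25.6, 52.7])]
side stop [(0.57, [337.2, 264.6, 61.9, 59.0])]
```

```bash
cat > meas.py <<'E'
from loc import *
st=manip.read_state(); c=manip.capture('wrist'); K=cam(c,st)
F=c['frame']; g=F.mean(2)
print('mirror corner pred',[np.round(proj(K,w),1).tolist() for w in T(pb,[(-.0605,-.03,.1525),(-.0695,-.03,.1525),(-.065,-.06,.2525),(-.065,-.10,.2525)])])
for y in (-.02,-.015,-.01,-.005,0): print(y,[np.round(proj(K,w),1).tolist() for w in T(pb,[(-.05,y,.266),(-.09,y,.266),(-.1,y,.266)])])
for u in (345,375,400,420): print(u,[int(v) for v in g[60:300:3,u]])
for x in manip.trace('stop',c)[:1]:
    m=x['region']; print([(u,np.where(m[:,u])[0][[0,-1]].tolist()) for u in (260,300,330,360,390,410,430,440) if m[:,u].any()])
for x in manip.trace('mirror_center',c)[:1]:
    m=x['region']; print([(u,np.where(m[:,u])[0][[0,-1]].tolist()) for u in range(325,405,6) if m[:,u].any()])
E
python3 meas.py
```

```text
mirror corner pred [[339.2, 136.4], [349.0, 136.4], [384.2, 87.3], [391.6, 6.1]]
-0.02 [[358.7, 161.1], [430.0, 161.1], [447.9, 161.1]]
-0.015 [[358.0, 170.0], [428.8, 170.0], [446.5, 170.0]]
-0.01 [[357.4, 178.8], [427.6, 178.8], [445.1, 178.8]]
-0.005 [[356.8, 187.4], [426.4, 187.4], [443.8, 187.4]]
0 [[356.2, 195.9], [425.2, 195.9], [442.5, 195.9]]
345 [254, 254, 254, 252, 222, 94, 75, 74, 79, 75, 76, 75, 74, 72, 160, 178, 184, 189, 190, 196, 200, 201, 204, 207, 212, 146, 79, 90, 95, 97, 93, 141, 141, 141, 140, 141, 143, 152, 247, 246, 245, 243, 106, 93, 95, 95, 89, 87, 84, 83, 92, 94, 97, 88, 83, 89, 87, 81, 83, 88, 88, 87, 92, 88, 87, 88, 90, 84, 95, 202, 203, 161, 165, 170, 170, 178, 178, 219, 138, 45]
375 [72, 74, 72, 71, 73, 68, 73, 68, 65, 68, 72, 75, 84, 80, 79, 80, 78, 85, 84, 90, 92, 85, 89, 87, 90, 92, 87, 91, 90, 92, 91, 121, 137, 141, 142, 138, 144, 161, 244, 245, 246, 243, 105, 95, 87, 90, 84, 84, 84, 89, 94, 96, 86, 85, 86, 81, 81, 87, 86, 86, 85, 87, 85, 89, 83, 85, 80, 93, 90, 91, 90, 84, 82, 89, 89, 87, 92, 89, 81, 96]
400 [240, 248, 252, 249, 218, 102, 88, 82, 82
[... 350 characters left out ...]
, 80, 80, 77, 87, 89, 87, 85, 78, 83, 84, 82, 88, 87, 86, 86, 84, 81, 85, 91, 90, 95, 90, 91, 123, 142, 161, 242, 240, 245, 241, 93, 90, 88, 84, 84, 87, 95, 91, 82, 88, 85, 75, 88, 89, 86, 83, 82, 81, 82, 86, 86, 86, 95, 86, 87, 93, 93, 87, 85, 92, 90, 88, 82, 86, 93, 91, 89, 92]
[(260, [169, 270]), (300, [154, 184]), (330, [152, 185]), (360, [152, 185]), (390, [158, 184]), (410, [164, 185]), (430, [168, 185]), (440, [171, 185])]
[(325, [152, 185]), (331, [152, 185]), (337, [153, 185]), (343, [153, 185]), (349, [153, 185]), (355, [153, 185]), (361, [152, 184]), (367, [152, 184]), (373, [153, 184]), (379, [155, 185]), (385, [156, 185]), (391, [158, 185]), (397, [159, 185]), (403, [161, 185])]
```

```bash
python3 -m crank '[{"tx":-4,"ty":0.5,"tz":0,"rx":0,"ry":0,"rz":0},{"tx":-8,"ty":0.9,"tz":0,"rx":0,"ry":0,"rz":0},{"tx":-12,"ty":1.4,"tz":0,"rx":0,"ry":0,"rz":0},{"tx":-12,"ty":1.4,"tz":0,"rx":0,"ry":0,"rz":0},{"tx":-12,"ty":1.4,"tz":0,"rx":0,"ry":0,"rz":0},{"tx":-2,"ty":0.2,"tz":0,"rx":0,"ry":0,"rz":0},{"tx":10,"ty":-1.1,"tz":0,"rx":0,"ry":0,"rz":0},{"tx":10,"ty":-1.1,"tz":0,"rx":0,"ry":0,"rz":0},{"tx":10,"ty":-1.1,"tz":0,"rx":0,"ry":0,"rz":0}]' - -
python3 loc.py
cat > meas2.py <<'E'
from loc import *
st=manip.read_state(); c=manip.capture('wrist'); K=cam(c,st); g=c['frame'].astype(float).mean(2)
save(c,'m%d'%int(st['clock']*100)); print('cam',loc(K[4]))
def row(u,v,z): return loc(onplane(K,u,v,z))[1]
for u in (320,340,345,350,375,400,420):
    d=np.diff(g[:,u]); e=[(i+.5,int(d[i])) for i in range(100,230) if abs(d[i])>25]
    print(u,[(r,k,round(row(u,r,.266)*1000,1),round(row(u,r,.1525)*1000,1)) for r,k in e])
E
python3 meas2.py
```

```text
clock: 16.58
ee_pos: [0.5528, -0.3231, 0.2534]
orientation: [-0.0, 0.057, 0.998, 0.0]
ft_force: [-0.1, 0.2, 0.1]
grip_width: 0.011
grip_force: 0.0
[-0.0055  0.0511  0.2534] [-0.07  0.22  0.09] 16.575
cam [-0.0054 -0.0285  0.4343]
320 [(130.5, 26, np.float64(-26.6), np.float64(-25.3)), (132.5, 48, np.float64(-25.5), np.float64(-23.6)), (133.5, 47, np.float64(-25.0), np.float64(-22.7)), (146.5, -32, np.float64(-18.1), np.float64(-11.1)), (147.5, -94, np.float64(-17.5), np.float64(-10.2))]
340 [(117.5, -50, np.float64(-33.3), np.float64(-36.6)), (130.5, 27, np.float64(-26.6), np.float64(-25.3)), (132.5, 51, np.float64(-25.5), np.float64(-23.6)), (133.5, 43, np.float64(-25.0), np.float64(-22.7)), (146.5, -39, np.float64(-18.1), np.float64(-11.1)), (147.5, -87, np.float64(-17.5), np.float64(-10.2))]
345 [(123.5, -30, np.float64(-30.3), np.float64(-31.5)), (124.5, -44, np.float64(-29.7), np.float64(-30.6)), (130.5, 32, np.float64(-26.6), np.float64(-25.3)), (132.5, 56, np.float64(-25.5), np.float64(-23.6)), (133.5, 39, np.float64(-25.0), np.float64(-22.7)), (146.5, -39, np.float64(-18.1), 
[... 524 characters left out ...]
, np.float64(-23.6)), (133.5, 36, np.float64(-25.0), np.float64(-22.7)), (146.5, -45, np.float64(-18.1), np.float64(-11.1)), (147.5, -85, np.float64(-17.5), np.float64(-10.2))]
400 [(131.5, 25, np.float64(-26.1), np.float64(-24.5)), (132.5, 55, np.float64(-25.6), np.float64(-23.6)), (133.5, 36, np.float64(-25.0), np.float64(-22.7)), (146.5, -48, np.float64(-18.1), np.float64(-11.1)), (147.5, -81, np.float64(-17.5), np.float64(-10.2))]
420 [(131.5, 44, np.float64(-26.1), np.float64(-24.5)), (132.5, 66, np.float64(-25.6), np.float64(-23.6)), (133.5, 30, np.float64(-25.0), np.float64(-22.7)), (146.5, -57, np.float64(-18.1), np.float64(-11.1)), (147.5, -74, np.float64(-17.5), np.float64(-10.2))]
```

```bash
python3 -m crank '[{"tx":-10,"ty":1.1,"tz":0,"rx":0,"ry":0,"rz":0},{"tx":-20,"ty":2.3,"tz":0,"rx":0,"ry":0,"rz":0},{"tx":-23.5,"ty":2.7,"tz":0,"rx":0,"ry":0,"rz":0},{"tx":-25.2,"ty":2.9,"tz":0,"rx":0,"ry":0,"rz":0},{"tx":-25.2,"ty":2.9,"tz":0,"rx":0,"ry":0,"rz":0},{"tx":-25.2,"ty":2.9,"tz":0,"rx":0,"ry":0,"rz":0},{"tx":-15,"ty":1.7,"tz":0,"rx":0,"ry":0,"rz":0},{"tx":0,"ty":0,"tz":0,"rx":0,"ry":0,"rz":0},{"tx":0,"ty":0,"tz":0,"rx":0,"ry":0,"rz":0},{"tx":0,"ty":0,"tz":0,"rx":0,"ry":0,"rz":0}]' - -
python3 meas2.py | cut -c1-260
```

```text
clock: 17.88
ee_pos: [0.5522, -0.323, 0.2532]
orientation: [-0.001, 0.057, 0.998, 0.0]
ft_force: [0.5, -0.2, 0.5]
grip_width: 0.003
grip_force: 0.0
cam [-0.0054 -0.0289  0.4342]
320 [(128.5, 31, np.float64(-28.2), np.float64(-27.8)), (129.5, 66, np.float64(-27.7), np.float64(-26.9)), (130.5, 48, np.float64(-27.2), np.float64(-26.0)), (143.5, -31, np.float64(-20.3), np.float64(-14.4)), (144.5, -93, np.float64(-19.7), np.float64(-13.5))
340 [(117.5, -31, np.float64(-33.9), np.float64(-37.3)), (118.5, -31, np.float64(-33.4), np.float64(-36.4)), (128.5, 38, np.float64(-28.2), np.float64(-27.8)), (129.5, 67, np.float64(-27.7), np.float64(-26.9)), (130.5, 46, np.float64(-27.2), np.float64(-26.0))
345 [(123.5, -26, np.float64(-30.8), np.float64(-32.1)), (124.5, -31, np.float64(-30.3), np.float64(-31.2)), (125.5, -42, np.float64(-29.8), np.float64(-30.4)), (128.5, 36, np.float64(-28.2), np.float64(-27.8)), (129.5, 71, np.float64(-27.7), np.float64(-26.9)
350 [(123.5, -48, np.float64(-30.8), np.float64(-32.1)), (124.5, -39, np.float64(-30.3), np.float64(-31.2)), (128.5, 35, np.float64(-28.2),
[... 204 characters left out ...]
.7), np.float64(-26.9)), (130.5, 38, np.float64(-27.2), np.float64(-26.0)), (143.5, -42, np.float64(-20.3), np.float64(-14.4)), (144.5, -88, np.float64(-19.7), np.float64(-13.5))
400 [(128.5, 35, np.float64(-28.2), np.float64(-27.8)), (129.5, 71, np.float64(-27.7), np.float64(-26.9)), (130.5, 37, np.float64(-27.2), np.float64(-26.0)), (143.5, -49, np.float64(-20.3), np.float64(-14.4)), (144.5, -85, np.float64(-19.7), np.float64(-13.5))
420 [(128.5, 47, np.float64(-28.2), np.float64(-27.8)), (129.5, 78, np.float64(-27.7), np.float64(-26.9)), (130.5, 28, np.float64(-27.2), np.float64(-26.0)), (143.5, -55, np.float64(-20.3), np.float64(-14.4)), (144.5, -77, np.float64(-19.7), np.float64(-13.5))
```

```bash
python3 -m crank '[{"tx":-12,"ty":1.4,"tz":0,"rx":0,"ry":0,"rz":0},{"tx":-22,"ty":2.5,"tz":0,"rx":0,"ry":0,"rz":0},{"tx":-25,"ty":2.8,"tz":0,"rx":0,"ry":0,"rz":0},{"tx":-26.2,"ty":3,"tz":0,"rx":0,"ry":0,"rz":0},{"tx":-26.2,"ty":3,"tz":0,"rx":0,"ry":0,"rz":0},{"tx":-26.2,"ty":3,"tz":0,"rx":0,"ry":0,"rz":0},{"tx":-15,"ty":1.7,"tz":0,"rx":0,"ry":0,"rz":0},{"tx":0,"ty":0,"tz":0,"rx":0,"ry":0,"rz":0},{"tx":0,"ty":0,"tz":0,"rx":0,"ry":0,"rz":0},{"tx":0,"ty":0,"tz":0,"rx":0,"ry":0,"rz":0}]' - -
python3 meas2.py | cut -c1-260
python3 -m crank '[{"tx":0,"ty":0,"tz":55,"rx":0,"ry":0,"rz":0},{"tx":0,"ty":0,"tz":110,"rx":0,"ry":0,"rz":0},{"tx":-10,"ty":-5,"tz":135,"rx":0,"ry":0,"rz":0},{"tx":-40,"ty":-20,"tz":135,"rx":0,"ry":0,"rz":0},{"tx":-70.2,"ty":-29.7,"tz":135,"rx":0,"ry":0,"rz":0},{"tx":-70.2,"ty":-29.7,"tz":135,"rx":0,"ry":0,"rz":0},{"tx":-70.2,"ty":-29.7,"tz":135,"rx":0,"ry":0,"rz":0}]' - -
python3 loc.py
python3 - <<'E'
from loc import *
from scipy.optimize import least_squares
cs=manip.capture('scene'); cd=manip.capture('side'); S,D=cam(cs),cam(cd)
for c,K,n in ((cs,S,'s'),(cd,D,'d')):
    for x in manip.trace('cam_lever',c)[:2]:
        ys,xs=np.where(x['region']); print(n,round(x['confidence'],2),xs.min(),xs.max(),ys.min(),ys.max(),[(y,xs[ys==y].min(),xs[ys==y].max()) for y in range(ys.min(),ys.max()+1,4)])
for hx in (-.005,.005):
  for th in (.05,.2,.35):
    W=T(pb,[(hx-.06*np.sin(th),-.0164,.277+.06*np.cos(th)),(hx,-.0164,.277)]); print(hx,th,[np.round(proj(K,w),1).tolist() for K in (S,D) for w in W])
E
```

```text
clock: 19.18
ee_pos: [0.5522, -0.3229, 0.2532]
orientation: [-0.001, 0.057, 0.998, 0.0]
ft_force: [0.2, -0.1, 0.5]
grip_width: 0.006
grip_force: 0.0
cam [-0.0055 -0.0289  0.4342]
320 [(127.5, 56, np.float64(-28.7), np.float64(-28.7)), (128.5, 73, np.float64(-28.2), np.float64(-27.8)), (142.5, -69, np.float64(-20.8), np.float64(-15.4)), (143.5, -58, np.float64(-20.3), np.float64(-14.5))]
340 [(117.5, -52, np.float64(-33.9), np.float64(-37.3)), (127.5, 60, np.float64(-28.8), np.float64(-28.7)), (128.5, 73, np.float64(-28.2), np.float64(-27.8)), (142.5, -74, np.float64(-20.8), np.float64(-15.4)), (143.5, -44, np.float64(-20.3), np.float64(-14.5)
345 [(124.5, -32, np.float64(-30.3), np.float64(-31.3)), (125.5, -44, np.float64(-29.8), np.float64(-30.4)), (127.5, 66, np.float64(-28.8), np.float64(-28.7)), (128.5, 69, np.float64(-28.2), np.float64(-27.8)), (142.5, -87, np.float64(-20.8), np.float64(-15.4)
350 [(122.5, -26, np.float64(-31.4), np.float64(-33.0)), (123.5, -50, np.float64(-30.8), np.float64(-32.2)), (124.5, -37, np.float64(-30.3), np.float64(-31.3)), (127.5, 62, np.float64(-28.
[... 1679 characters left out ...]
336), np.int64(345)), (203, np.int64(328), np.int64(353)), (207, np.int64(325), np.int64(357)), (211, np.int64(324), np.int64(358)), (215, np.int64(326), np.int64(360)), (219, np.int64(328), np.int64(362)), (223, np.int64(333), np.int64(350))]
-0.005 0.05 [[190.1, 232.6], [192.2, 253.2], [369.0, 279.8], [365.1, 303.8]]
-0.005 0.2 [[193.5, 231.0], [192.2, 253.2], [366.1, 275.8], [365.1, 303.8]]
-0.005 0.35 [[196.9, 230.0], [192.2, 253.2], [363.3, 272.6], [365.1, 303.8]]
0.005 0.05 [[186.3, 234.8], [188.5, 255.4], [372.1, 284.7], [368.0, 308.8]]
0.005 0.2 [[189.8, 233.2], [188.5, 255.4], [369.2, 280.7], [368.0, 308.8]]
0.005 0.35 [[193.2, 232.2], [188.5, 255.4], [366.3, 277.5], [368.0, 308.8]]
```

```bash
python3 -m crank '[{"tx":0,"ty":0,"tz":-40,"rx":0,"ry":0,"rz":0},{"tx":0,"ty":0,"tz":-71,"rx":0,"ry":0,"rz":0},{"tx":0,"ty":0,"tz":-71,"rx":0,"ry":0,"rz":0},{"tx":1.1,"ty":10,"tz":-71,"rx":0,"ry":0,"rz":0},{"tx":2.3,"ty":20,"tz":-71,"rx":0,"ry":0,"rz":0},{"tx":3.4,"ty":30,"tz":-71,"rx":0,"ry":0,"rz":0},{"tx":4.6,"ty":40,"tz":-71,"rx":0,"ry":0,"rz":0},{"tx":5.7,"ty":50,"tz":-71,"rx":0,"ry":0,"rz":0},{"tx":6.1,"ty":54,"tz":-71,"rx":0,"ry":0,"rz":0},{"tx":6.1,"ty":54,"tz":-71,"rx":0,"ry":0,"rz":0}]' - -
python3 loc.py
python3 -m crank '[{"tx":-0.5,"ty":-4,"tz":10,"rx":0,"ry":0,"rz":0},{"tx":-0.5,"ty":-4,"tz":35,"rx":0,"ry":0,"rz":0},{"tx":1,"ty":9,"tz":35,"rx":0,"ry":0,"rz":0},{"tx":3,"ty":26,"tz":35,"rx":0,"ry":0,"rz":0},{"tx":3,"ty":26,"tz":35,"rx":0,"ry":0,"rz":0},{"tx":3,"ty":26,"tz":20,"rx":0,"ry":0,"rz":0},{"tx":3,"ty":26,"tz":5,"rx":0,"ry":0,"rz":0},{"tx":3.3,"ty":29,"tz":-5,"rx":0,"ry":0,"rz":0},{"tx":3.6,"ty":31,"tz":-15,"rx":0,"ry":0,"rz":0},{"tx":3.6,"ty":31,"tz":-22,"rx":0,"ry":0,"rz":0},{"tx":3.6,"ty":31,"tz":-22,"rx":0,"ry":0,"rz":0},{"tx":3.6,"ty":31,"tz":-22,"rx":0,"ry":0,"rz":0}]' - -
python3 loc.py
```

```text
clock: 21.55
ee_pos: [0.4891, -0.298, 0.3178]
orientation: [0.0, 0.056, 0.998, 0.0]
ft_force: [-0.1, -0.4, -0.3]
grip_width: 0.006
grip_force: 0.0
[-0.0232 -0.015   0.3178] [-0.05 -0.4  -0.33] 21.55
clock: 23.05
ee_pos: [0.4931, -0.2569, 0.2939]
orientation: [-0.002, 0.054, 0.999, 0.008]
ft_force: [0.2, 18.3, 6.1]
grip_width: 0.003
grip_force: 8.5
[-0.0646 -0.0157  0.2939] [ 0.2  18.33  6.07] 23.05
```

```bash
python3 -m crank '[{"tx":0.8,"ty":7,"tz":3,"rx":0,"ry":0,"rz":0},{"tx":0.8,"ty":7,"tz":15,"rx":0,"ry":0,"rz":0},{"tx":0.8,"ty":7,"tz":40,"rx":0,"ry":0,"rz":0},{"tx":0.8,"ty":7,"tz":45,"rx":0,"ry":0,"rz":0}]' - -
python3 loc.py
python3 - <<'E'
from loc import *
cs=manip.capture('scene'); cd=manip.capture('side'); S,D=cam(cs),cam(cd)
for t in ('cam_lever','mirror_center','stop'):
  for c,n in ((cs,'s'),(cd,'d')): print(t,n,[(round(x['confidence'],2),(np.array(x['bbox'])*[560,420,560,420]).round(1).tolist()) for x in manip.find_in(t,c)[:3]])
st=manip.read_state(); c=manip.capture('wrist'); save(c,'x'); K=cam(c,st)
print([(round(x['confidence'],2),(np.array(x['bbox'])*[560,420,560,420]).round(1).tolist()) for x in manip.find_in('cam_lever',c)[:3]])
for th in (.8,1.1,1.3,1.5): print(th,[np.round(proj(k,T(pb,[(.005-.06*np.sin(th),-.0164,.277+.06*np.cos(th))])[0]),1).tolist() for k in (S,D,K)])
E
```

```text
clock: 23.55
ee_pos: [0.4938, -0.2626, 0.3424]
orientation: [0.002, 0.058, 0.998, -0.001]
ft_force: [0.5, -0.5, -0.5]
grip_width: 0.003
grip_force: 0.0
[-0.0589 -0.0144  0.3424] [ 0.54 -0.53 -0.45] 23.55
cam_lever s [(0.63, [185.0, 233.9, 25.7, 29.1]), (0.24, [185.6, 230.3, 43.6, 52.5])]
cam_lever d [(0.93, [346.7, 268.0, 27.5, 44.5]), (0.4, [321.0, 198.2, 28.0, 27.9]), (0.15, [328.3, 266.8, 59.7, 61.9])]
mirror_center s [(0.81, [249.1, 136.0, 29.6, 79.9]), (0.65, [191.9, 231.0, 11.7, 15.5]), (0.64, [338.0, 141.0, 28.5, 82.2])]
mirror_center d [(0.95, [225.0, 83.3, 22.9, 106.1]), (0.75, [284.9, 286.5, 49.2, 76.9])]
stop s [(0.79, [183.1, 232.0, 41.7, 49.0])]
stop d [(0.75, [325.4, 266.8, 67.0, 61.3])]
[(0.6, [189.2, 215.7, 91.0, 33.7])]
0.8 [[202.1, 232.2], [358.6, 272.4], [248.0, 239.7]]
1.1 [[206.5, 234.8], [354.6, 273.2], [263.4, 232.9]]
1.3 [[208.4, 237.5], [352.7, 275.4], [269.5, 228.1]]
1.5 [[209.6, 240.9], [351.4, 278.8], [272.3, 223.6]]
```

```bash
python3 -m crank '[{"tx":-1.4,"ty":-12.5,"tz":0,"rx":0,"ry":0,"rz":0},{"tx":-1.4,"ty":-12.5,"tz":-10,"rx":0,"ry":0,"rz":0},{"tx":-1.4,"ty":-12.5,"tz":-28,"rx":0,"ry":0,"rz":0},{"tx":-1.4,"ty":-12.5,"tz":-38,"rx":0,"ry":0,"rz":0},{"tx":-1.4,"ty":-12.5,"tz":-46,"rx":0,"ry":0,"rz":0},{"tx":-1.4,"ty":-12.5,"tz":-52,"rx":0,"ry":0,"rz":0},{"tx":-1.4,"ty":-12.5,"tz":-52,"rx":0,"ry":0,"rz":0}]' - -
python3 loc.py
```

```text
clock: 24.92
ee_pos: [0.4918, -0.2734, 0.2884]
orientation: [-0.0, 0.057, 0.998, -0.0]
ft_force: [0.3, 0.1, 0.1]
grip_width: 0.006
grip_force: 0.0
[-0.048  -0.0152  0.2884] [0.26 0.13 0.15] 24.925
```

```bash
python3 -m crank '[{"tx":0,"ty":0,"tz":-1.5,"rx":0,"ry":0,"rz":0},{"tx":0,"ty":0,"tz":-1.5,"rx":0,"ry":0,"rz":0},{"tx":0,"ty":0,"tz":-1.5,"rx":0,"ry":0,"rz":0}]' - -
python3 -m crank '[{"tx":0,"ty":0,"tz":-1.5,"rx":0,"ry":0,"rz":0},{"tx":0,"ty":0,"tz":-1.5,"rx":0,"ry":0,"rz":0},{"tx":0,"ty":0,"tz":-1.5,"rx":0,"ry":0,"rz":0}]' - -
```

```text
clock: 25.3
ee_pos: [0.492, -0.2734, 0.2874]
orientation: [0.0, 0.057, 0.998, -0.0]
ft_force: [-0.4, -0.3, 0.5]
grip_width: 0.003
grip_force: 0.2
clock: 25.68
ee_pos: [0.4921, -0.2734, 0.286]
orientation: [0.0, 0.057, 0.998, -0.0]
ft_force: [0.3, -1.0, 3.0]
grip_width: 0.006
grip_force: 1.2
```

```bash
python3 -m crank '[{"tx":0,"ty":0,"tz":-1,"rx":0,"ry":0,"rz":0},{"tx":0,"ty":0,"tz":-1.5,"rx":0,"ry":0,"rz":0},{"tx":0,"ty":0,"tz":-1.5,"rx":0,"ry":0,"rz":0}]' - -
```

```text
clock: 26.05
ee_pos: [0.4923, -0.2741, 0.2852]
orientation: [0.001, 0.057, 0.998, -0.001]
ft_force: [-0.8, -0.2, 6.8]
grip_width: 0.002
grip_force: 2.6
```

The force is rising stiffly at z ≈ 0.2855, close to the expected bar top of 0.287, so this looks like the end stop. I'll press a little more, then retreat and check.

```bash
python3 -m crank '[{"tx":0,"ty":0,"tz":-1.2,"rx":0,"ry":0,"rz":0},{"tx":0,"ty":0,"tz":-1.2,"rx":0,"ry":0,"rz":0},{"tx":0,"ty":0,"tz":-1.2,"rx":0,"ry":0,"rz":0}]' - -
python3 -m crank '[{"tx":0,"ty":0,"tz":15,"rx":0,"ry":0,"rz":0},{"tx":0,"ty":0,"tz":60,"rx":0,"ry":0,"rz":0},{"tx":0,"ty":0,"tz":115,"rx":0,"ry":0,"rz":0},{"tx":25,"ty":10,"tz":130,"rx":0,"ry":0,"rz":0},{"tx":50,"ty":60,"tz":130,"rx":0,"ry":0,"rz":0},{"tx":30,"ty":60,"tz":130,"rx":0,"ry":0,"rz":0},{"tx":30,"ty":60,"tz":130,"rx":0,"ry":0,"rz":0},{"tx":30,"ty":60,"tz":130,"rx":0,"ry":0,"rz":0}]' - -
python3 loc.py
python3 - <<'E'
from loc import *
cs=manip.capture('scene'); cd=manip.capture('side'); S,D=cam(cs),cam(cd)
st=manip.read_state(); c=manip.capture('wrist'); K=cam(c,st); g=c['frame'].astype(float).mean(2)
for t in ('cam_lever','mirror_center','stop'):
  for im,n in ((cs,'s'),(cd,'d'),(c,'w')): print(t,n,[(round(x['confidence'],2),(np.array(x['bbox'])*[560,420,560,420]).round(1).tolist()) for x in manip.find_in(t,im)[:3]])
for th in (1.3,1.4,1.5): print(th,[np.round(proj(k,T(pb,[(.005-.06*np.sin(th),-.0164,.277+.06*np.cos(th))])[0]),1).tolist() for k in (S,D,K)])
M=[(-.065,y-.08,z) for y,z in [(.02,.2525),(-.02,.2525),(.05,.1525),(-.05,.1525),(.05,.0525),(-.05,.0525)]]
for k in (S,D,K): print([np.round(proj(k,w),1).tolist() for w in T(pb,M+[(-.0995,-.0287,.266)])])
E
```

```text
clock: 26.42
ee_pos: [0.4924, -0.2743, 0.2847]
orientation: [0.001, 0.057, 0.998, -0.001]
ft_force: [-1.8, -0.5, 10.3]
grip_width: 0.001
grip_force: 4.2
clock: 27.42
ee_pos: [0.522, -0.2139, 0.4132]
orientation: [0.0, 0.057, 0.998, -0.0]
ft_force: [0.2, 0.1, -0.0]
grip_width: 0.003
grip_force: 0.0
[-0.1105  0.0081  0.4132] [ 0.2   0.12 -0.  ] 27.425
cam_lever s [(0.79, [182.6, 236.9, 30.9, 24.5])]
cam_lever d [(0.7, [344.8, 273.5, 32.5, 41.0]), (0.46, [282.1, 289.2, 52.8, 75.5])]
cam_lever w [(0.74, [163.4, 172.6, 71.2, 21.0])]
mirror_center s [(0.97, [337.0, 139.4, 29.2, 80.7]), (0.71, [247.6, 139.2, 32.6, 78.8]), (0.55, [192.5, 230.8, 13.1, 17.3])]
mirror_center d [(0.92, [139.0, 158.3, 65.1, 103.8]), (0.76, [284.2, 290.1, 50.6, 72.4]), (0.62, [225.5, 82.9, 21.2, 110.7])]
mirror_center w [(0.77, [232.1, 83.7, 28.4, 73.2]), (0.69, [477.4, 0.0, 82.1, 59.0]), (0.56, [536.2, 149.8, 23.6, 5.6])]
stop s [(0.64, [305.7, 176.0, 22.6, 23.3]), (0.61, [183.7, 232.4, 45.2, 50.7])]
stop d [(0.9, [328.1, 268.7, 64.6, 60.3]), (0.4, [346.3, 272.1, 29.4, 41.3])]
stop w [(0.78, [157.4, 153.6, 114.9, 52.2])]
1.3 [[208.4, 237.5], [352.7, 275.4], [222.7, 182.9]]
1.4 [[209.1, 239.1], [352.0, 277.0], [225.0, 181.8]]
1.5 [[209.6, 240.9], [351.4, 278.8], [226.6, 180.8]]
[[202.5, 238.7], [192.3, 230.9], [213.8, 273.5], [189.7, 253.6], [216.8, 298.8], [193.9, 278.9], [221.6, 233.9]]
[[323.8, 292.0], [302.0, 299.0], [335.2, 319.1], [284.8, 336.1], [331.2, 346.8], [284.4, 363.2], [332.5, 266.8]]
[[238.2, 137.4], [236.8, 99.1], [248.1, 156.2], [245.9, 82.2], [253.7, 150.9], [252.2, 90.6], [269.2, 167.3]]
```

Run:
```python
from loc import *
st=manip.read_state(); c=manip.capture('wrist'); K=cam(c,st); g=c['frame'].astype(float).mean(2)
for u in (250,254,260,264):
    d=np.diff(g[:,u]); print(u,[(i+.5,int(d[i]),*[round(loc(onplane(K,u,i+.5,z))[1]*1000,1) for z in(.266,.1525)]) for i in range(135,185) if abs(d[i])>22])
```

```text
250 [(135.5, 48, np.float64(-62.7), np.float64(-59.5)), (136.5, 53, np.float64(-61.6), np.float64(-58.1)), (155.5, -50, np.float64(-41.6), np.float64(-31.2)), (167.5, 60, np.float64(-28.7), np.float64(-13.7)), (168.5, 34, np.float64(-27.6), np.float64(-12.3)), (175.5, -114, np.float64(-19.8), np.float64(-1.9)), (176.5, -26, np.float64(-18.7), np.float64(-0.4))]
254 [(155.5, 25, np.float64(-41.6), np.float64(-31.2)), (156.5, 26, np.float64(-40.6), np.float64(-29.8)), (167.5, 56, np.float64(-28.7), np.float64(-13.7)), (168.5, 34, np.float64(-27.6), np.float64(-12.3)), (175.5, -117, np.float64(-19.8), np.float64(-1.9)), (176.5, -26, np.float64(-18.7), np.float64(-0.4))]
260 [(155.5, 27, np.float64(-41.6), np.float64(-31.2)), (156.5, 25, np.float64(-40.6), np.float64(-29.8)), (167.5, 59, np.float64(-28.7), np.float64(-13.7)), (168.5, 33, np.float64(-27.6), np.float64(-12.3)), (174.5, -47, np.float64(-20.9), np.float64(-3.4)), (175.5, -97, np.float64(-19.8), np.float64(-1.9))]
264 [(155.5, 28, np.float64(-41.6), np.float64(-31.2)), (167.5, 57, np.float64(-28.7), np.float64(-13.7)), (168.5, 35, np.float64(-27.6), np.float64(-12.3)), (174.5, -49, np.float64(-20.9), np.float64(-3.4)), (175.5, -98, np.float64(-19.8), np.float64(-1.9))]
```

The stop is unmoved with its panel face at y ≈ -28.4 mm, about 2 mm from the mirror's edge. The mirror is plumb and the lever is folded, so I'm handing in.

```bash
python3 -c "
from station import manip
print(manip.job_done())"
```

```text
the job is handed in; nothing more can be done
None
```

I hung the mirror by its eye on the free peg, slid the stop to about 2 mm from its edge by camera measurement, then folded the lever down to its end stop; the job is handed in at about 28 s (no verdict returned), with one brief ~18 N snag of the fingers on the lever while folding it.

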